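Make room on the ear-defender rail and hang the second pair

TASK

Push the pair of ear defenders that already hangs on the rail along the bar, without lifting it off, until its headband rests up against either one of the two end discs. Then hang the pair standing on the bench over the free part of the same bar by its headband, one cup on each side, hanging still and straight with nothing holding it, and leave the first pair against its disc. Leave the beaker, the bottle and the tube block where they are.

Things in the scene. Friction and masses are not known exactly. Their poses are not given: they have to be found in the camera images.
- rack: Fixed low rail: base plate 120 x 290 x 8 mm, two slim end posts, steel bar 16 mm in diameter along y, its top 153 mm above the bench. A 56 mm disc (top at 173 mm) at each end of the bar, inner faces at y = +110 and -110 mm, posts outside them; hanging cups pass on either side of discs and posts. Origin: centre of the base's underside, z up.
- bar_top (a point): top of the bar, midway between the discs (153 mm above the bench)
- end_left (a point): centre of the inner face of the end disc on the rack's +y side, on the bar's axis
- end_right (a point): centre of the inner face of the end disc on the rack's -y side, on the bar's axis
- hung_pair: Ear defenders hanging over the bar near its middle: two grey cups (each 75 mm in y, 36 thick in x, 86 high; outer faces 150 apart in x, 76 free between) under an arched black headband 26 mm wide, topped by a straight pad 54 (x) x 28 (y) x 16 mm thick. 145 mm high, about 0.2 kg. Origin: centre, level with the cups' undersides; z to the pad, x cup to cup. Pad underside at z = 129 mm.
- hung_pair_pad (a point): centre of the underside of the hanging pair's headband pad, resting on the bar (cups 24 mm above the bench); 14 mm from a disc's inner face when the headband touches the disc
- loose_pair: Identical ear defenders standing on the bench: two grey cups (each 75 mm in y, 36 thick in x, 86 high; outer faces 150 apart in x, 76 free between) under an arched black headband 26 mm wide, topped by a straight pad 54 (x) x 28 (y) x 16 mm thick. 145 mm high, about 0.2 kg. Origin: centre, level with the cups' undersides; z to the pad, x cup to cup. Pad underside at z = 129 mm.
- loose_pair_pad (a point): centre of the underside of the standing pair's headband pad, which must come to rest on the bar
- beaker: bystander: open white plastic beaker, 72 mm wide, 100 mm high; origin under its centre
- bottle: bystander: white plastic bottle with blue cap, 68 mm in diameter, 170 mm high; origin under its centre
- tube_block: bystander: white block 70 x 130 x 30 mm holding three capped tubes, 103 mm high in all; origin under its centre
Things that resemble listed ones, but are neither listed nor needed, are in the scene too. Leave any pink look-alike of the loose_pair alone.

How it is judged:
By the outcome, as a careful person would: the job done as asked, in the order asked, and still so for the second after the job is handed in, with the robot touching nothing.
It also fails if it takes over 61 s, if anything falls off the work surface, if the arm or the gripper's body presses on something with over 40 N, if the wrist force passes 120 N, or if a joint passes its speed limit or range.

ROBOT

A 7-joint arm with a two-finger parallel gripper is mounted at the origin on the work surface. World frame = base frame: x ahead of the robot, y to its left, z up, the work surface at z = 0. Lengths are in mm, angles in rad, forces in N, time in s.
With the tool pointing down it reaches from about 400 to 875 mm from the base axis. Payload 4.4 kg.
Tool frame: the origin (TCP) lies at the very end of the fingers, on their centre line; the grasp point (between the pads) lies 19 mm behind it; z points along the fingers, y is the direction in which the jaws open and shut (so a half turn about z gives the same grasp; the last joint's range is limited). The gripper opens to 85 mm and grips with 20 to 120 N. Pads are 22 mm wide; open, the fingers measure 114 mm over their backs; the gripper's body (76 mm by 85 mm) begins 54 mm behind the grasp point. The pads swing forward as they close: fully open they stand 13 mm farther back than shut.
Start: joints at [-0.066, 0.628, 0.038, 1.517, -0.027, 0.996, -0.02], TCP at [650.014, 0.027, 231.313] pointing down, gripper open.
Joint ranges: [-3.06, 3.06], [-0.37, 2.12], [-1.25, 1.32], [0.18, 2.47], [-1.1, 4.24], [0.23, 1.98], [-2.94, 2.94]. Speed limits (rad/s): [2.57, 2.57, 3.14, 3.14, 3.14, 3.14, 3.14].

INTERFACE

Orientations are given as [roll, pitch, yaw] about the fixed x, y, z axes, in that order (R = Rz(yaw) Ry(pitch) Rx(roll)).
In Python, from cell import ctrl gives the robot as it stands.
- The arm moves only by the shell command python3 -m pendant 'ROWS'. ROWS is JSON, a list of rows, each a list of 7 numbers: the shift along the world's x, y, z in m, then the turn, a rotation vector about the world's x, y, z in rad, then the opening, from -1 (shut) to 1 (fully open). A call has 1 to 8 rows; each row is the pose to reach, as a shift and turn from the pose commanded when the call began; what a row does not reach only later rows make up. A row lasts 1/10 s, in which the tool goes at most 50 mm and 8.59 degrees, less where a joint would pass 70% of its speed; a pose out of reach is approached as far as the arm can. A call with a gripper value outside its range is refused whole. The fingers move at their own pace and stop on an object; the grip force is fixed at half the most. Time passes only in rows, so rows that repeat a pose let the fingers close. It gives the time, the measured TCP pose, the force and the opening at its end, in the units of the state.
- ctrl.read_state(): the state, without advancing time (a new reading comes with each control period).
- ctrl.get_image(name): name is "scene" or "side" or "wrist"; returns the picture (400x640x3 uint8, blue, green, red); there is no depth.
- ctrl.get_calibration(name): a dict with "fx", "fy", "cx", "cy" (pixels), "R" (3x3) and "t" (3): a world point X has camera coordinates R X + t. Camera axes: x right, y down, z forward; pixel columns grow to the right and rows downward; lengths in mm; the calibration is good to about 2 mm. A picture is of the moment at which its call begins: read the wrist's pose just before it. get_calibration takes no time and is no camera call; for the wrist camera it gives the pose at the moment of the call.
- ctrl.finish_job(): hands the job in, once; it reports no verdict.
The state is a dict: "clock": time; "qpos": joint angles; "qd": joint speeds; "tau": joint torques, N m; "eef_pos": TCP position; "tool_rot": TCP orientation; "force": force on the tool from outside, world axes, zero at the start; "torque": the same for the moment, N m; "width": finger opening in mm.
Only numpy, scipy, OpenCV 4.12 (cv2) and the standard library are available. Lean on these libraries where they do the work, as an engineer would, in place of code of your own. Each camera call takes 0.05 s, during which the arm holds its last target. There are 200 camera calls.

## Working session

There is one attempt and no reset: what is moved stays moved. The work goes in short steps, Python scripts to look and compute and a shell command to move; the robot and the scene stay as the last step left them, time stands still between calls to the robot, and variables do not carry over. Pictures are saved under pics/ and viewed, about 8 in all and at most 12, crops included, and the job is handed in when it is done.

```bash
mkdir -p pics
cat > h.py <<'E'
import numpy as np, cv2
from cell import ctrl
def ray(c,u,v):
    R=np.array(c["R"]);t=np.array(c["t"])
    return -R.T@t, R.T@np.array([(u-c["cx"])/c["fx"],(v-c["cy"])/c["fy"],1])
def onz(c,u,v,z):
    o,d=ray(c,u,v); return np.round(o+d*(z-o[2])/d[2],1)
def proj(c,X):
    p=np.array(c["R"])@np.array(X)+np.array(c["t"]); return np.round([c["fx"]*p[0]/p[2]+c["cx"],c["fy"]*p[1]/p[2]+c["cy"]],1)
def snap(n,f,crop=None,s=1):
    c=ctrl.get_calibration(n); im=ctrl.get_image(n); cv2.imwrite("pics/raw_"+f,im)
    if crop: x0,y0,x1,y1=crop; im=im[y0:y1,x0:x1]
    cv2.imwrite("pics/"+f,cv2.resize(im,None,fx=s,fy=s)); return c,im
E
python3 - <<'E'
from h import *
a=snap("scene","a.png")[1];b=snap("side","b.png")[1]
for n in("scene","side"):
    c=ctrl.get_calibration(n);print(n,ray(c,320,200)[0],np.round(c["R"],2).tolist(),c["fx"])
    snap
print(ctrl.read_state())
E
```

```text
scene [1006.1619326   832.95707839  839.83285552] [[-0.89, 0.45, 0.02], [0.27, 0.57, -0.78], [-0.36, -0.69, -0.63]] 397.3716955984075
side [ 483.32907905 -929.83851858  982.7455578 ] [[1.0, -0.09, -0.01], [-0.07, -0.67, -0.74], [0.06, 0.74, -0.68]] 463.39520007225474
{'clock': 0.1, 'qpos': array([-0.06580448,  0.62923175,  0.03843102,  1.51825382, -0.02700365,
        0.99632626, -0.02000959]), 'qd': array([ 0.00112588, -0.00292788, -0.00141578, -0.00115266, -0.00124808,
        0.00069488,  0.00039775]), 'tau': array([ 3.65140630e-03, -5.64529252e+01,  1.23032581e+00, -1.93971133e+01,
        1.11524854e-02,  5.46943455e-03, -1.37002465e-05]), 'eef_pos': array([6.49440410e+02, 4.29464204e-02, 2.30499526e+02]), 'tool_rot': array([-3.13989082e+00,  4.76214045e-06,  1.57080067e+00]), 'force': array([-0.18611386, -0.00456295,  0.21886228]), 'torque': array([ 0.07118544, -0.00746731,  0.03943563]), 'width': 85.72211703958334}
```

View pics/a.png

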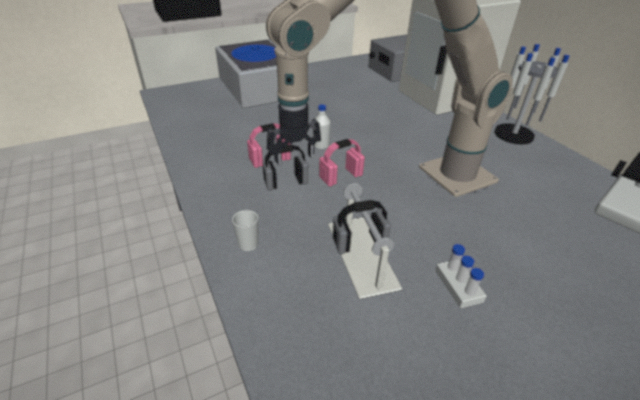

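View pics/b.png

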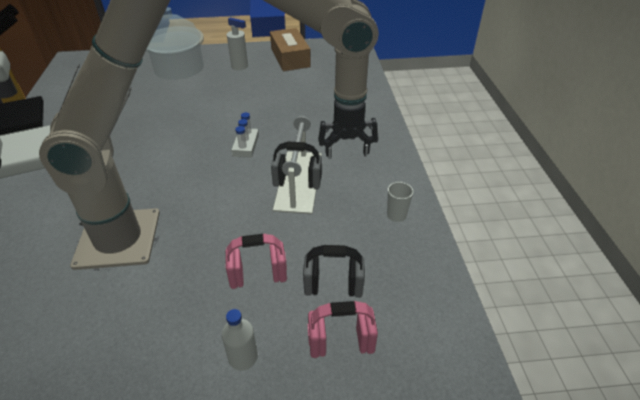

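Side view: hung pair's pad ~(297,147), discs ~(302,122) and (291,170); bottle, beaker and tube block at (240,340), (399,200), (245,135). Candidates for the loose pair are grey (334,250), pink (257,240) and pink (342,308). I choose the grey one and check it in a close crop.

Run:
```python
from h import *
im=cv2.imread("pics/raw_b.png")[100:310,220:420]
cv2.imwrite("pics/c.png",cv2.resize(im,None,fx=3.8/1.35,fy=3.8/1.35,interpolation=cv2.INTER_CUBIC))
c=ctrl.get_calibration("side")
print("disc far/near",onz(c,302,122,145),onz(c,291,170,145))
print("hung pad top",onz(c,297,146,169),"loose pad top",onz(c,335,250,145))
print("scene discs",[onz(ctrl.get_calibration("scene"),u,v,145) for u,v in((353,191),(382,246))])
```

```text
disc far/near [553.3 312.2 145. ] [504.4  76.7 145. ]
hung pad top [527.5 154.9 169. ] loose pad top [ 590.4 -227.1  145. ]
scene discs [array([504.5,  81.6, 145. ]), array([551.8, 300.5, 145. ])]
```

View pics/c.png

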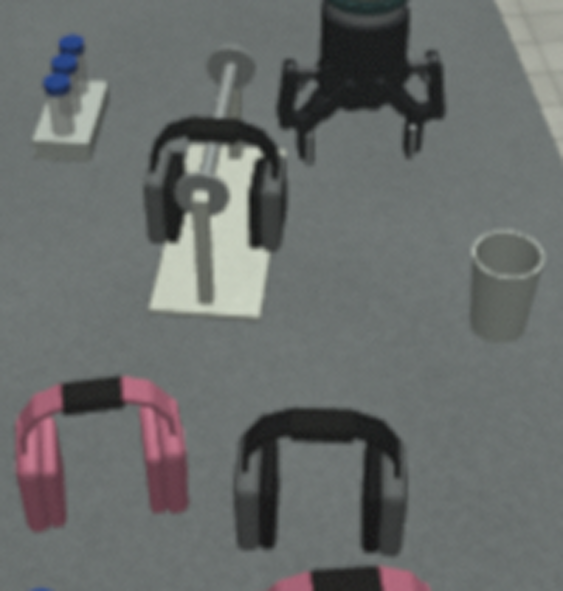

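The crop confirms the grey pair with black band at side (334,250); the pinks are decoys. I'll go above the rail, fingers shutting.

```bash
python3 -m pendant '[[-0.04,0.03,0.02,0,0,-0.1,0],[-0.08,0.06,0.03,0,0,-0.21,-0.5],[-0.12,0.09,0.03,0,0,-0.21,-1],[-0.139,0.114,0.03,0,0,-0.21,-1],[-0.139,0.114,0.03,0,0,-0.21,-1],[-0.139,0.114,0.03,0,0,-0.21,-1]]'
python3 - <<'E'
from h import *
c,im=snap("wrist","d.png")
for p in([504,78,145],[553,305,145],[527,155,169]): print(proj(c,p))
c=ctrl.get_calibration("side"); k=220,100
for u,v in((257,545),(383,550)): print(onz(c,220+u/2.815,100+v/2.815,0))
for u,v in((243,440),(400,440),(322,412)): print(onz(c,220+u/2.815,100+v/2.815,145))
snap("scene","e.png",(220,110,440,310),2.7)
E
```

```text
clock: 0.7
eef_pos: [510.8, 114.5, 261.4]
tool_rot: [3.141, 0.0, 1.363]
force: [1.0, -0.0, -0.4]
width: 0.2
[315.9 234.5]
[318.  -84.6]
[325.1 145.3]
[ 531.  -241.7    0. ]
[ 642.7 -258.4   -0. ]
[ 521.8 -239.2  145. ]
[ 650.3 -252.4  145. ]
[ 590.3 -215.9  145. ]
```

View pics/d.png

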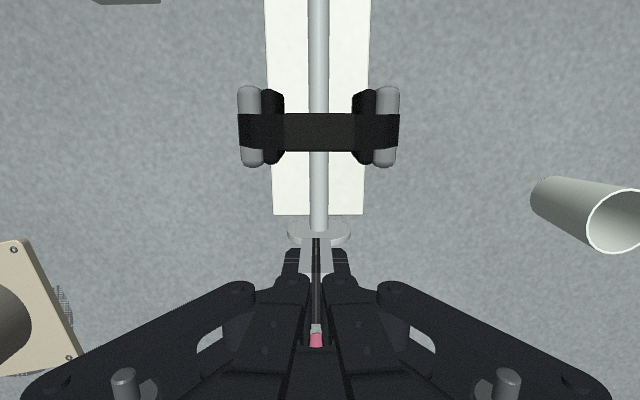

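View pics/e.png

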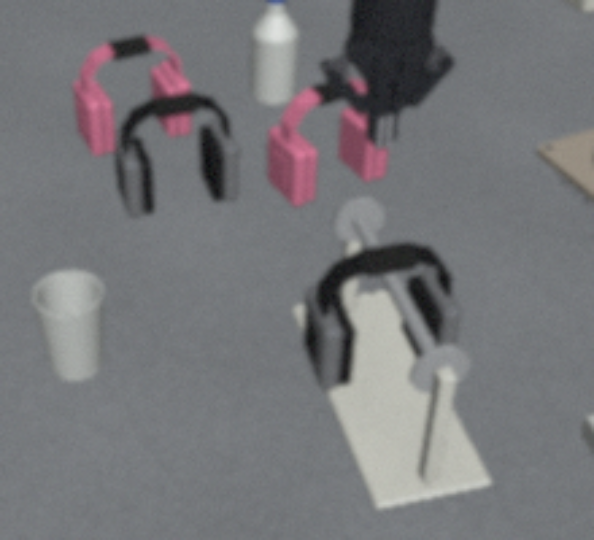

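Wrist view: bar is at column 318, vertical (yaw right), near disc (319,234), hung pad rows 113–151, centred (319,132). Its orientation is square to the bar.

Run:
```python
from h import *
c=ctrl.get_calibration("wrist")
print("cam",ray(c,320,200)[0],"tcp px",proj(c,ctrl.read_state()["eef_pos"]))
print("pad",[onz(c,319,v,169) for v in(113,132,151)])
print("disc edge L/R, top face rows",[onz(c,u,v,145) for u,v in((287,236),(350,236),(319,228))])
print("bar@z153",[onz(c,318.5,v,153) for v in(30,190)])
s=ctrl.get_calibration("scene"); f=lambda u,v:(220+u/2.7,110+v/2.7)
print("scene loose pad top",onz(s,*f(178,106),145),"hung",onz(s,*f(385,262),169),"discs",onz(s,*f(360,222),145),onz(s,*f(440,367),145))
print("cup bottoms outer", onz(s,*f(137,212),0),onz(s,*f(222,198),0))
```

```text
cam [526.49251188 178.88184141 403.50072098] tcp px [314.5 253.4]
pad [array([528.5, 176.6, 169. ]), array([525.8, 163.6, 169. ]), array([523. , 150.1, 169. ])]
disc edge L/R, top face rows [array([479.8,  80.3, 145. ]), array([533.9,  68.8, 145. ]), array([508.8,  81.8, 145. ])]
bar@z153 [array([540.1, 232.6, 153. ]), array([515.8, 117.2, 153. ])]
scene loose pad top [ 590.1 -205.6  145. ] hung [534.  177.7 169. ] discs [506.5  86.9 145. ] [549.5 301.3 145. ]
cup bottoms outer [ 650.6 -209.4    0. ] [ 539.7 -190.2    0. ]
```

```bash
python3 -m pendant '[[0.004,0,-0.04,0,0,0,-1],[0.004,0,-0.08,0,0,0,-1],[0.004,0,-0.104,0,0,0,-1],[0.004,0,-0.104,0,0,0,-1],[0.0062,0.0098,-0.104,0,0,0,-1],[0.0072,0.0147,-0.104,0,0,0,-1],[0.0082,0.0196,-0.104,0,0,0,-1],[0.0092,0.0245,-0.104,0,0,0,-1]]'
python3 -m pendant '[[0.001,0.0049,0,0,0,0,-1],[0.002,0.0098,0,0,0,0,-1],[0.0035,0.017,0,0,0,0,-1],[0.005,0.0245,0,0,0,0,-1],[0.0066,0.032,0,0,0,0,-1],[0.0082,0.04,0,0,0,0,-1],[0.0099,0.048,0,0,0,0,-1],[0.0115,0.056,0,0,0,0,-1]]'
python3 - <<'E'
from h import *
snap("wrist","f.png")
E
```

```text
clock: 1.6
eef_pos: [520.7, 139.2, 157.8]
tool_rot: [3.141, -0.001, 1.361]
force: [-0.5, 0.2, -0.7]
width: -0.2
clock: 2.4
eef_pos: [531.8, 195.3, 157.3]
tool_rot: [-3.142, -0.0, 1.361]
force: [-1.6, -2.4, 1.4]
width: -0.1
```

View pics/f.png

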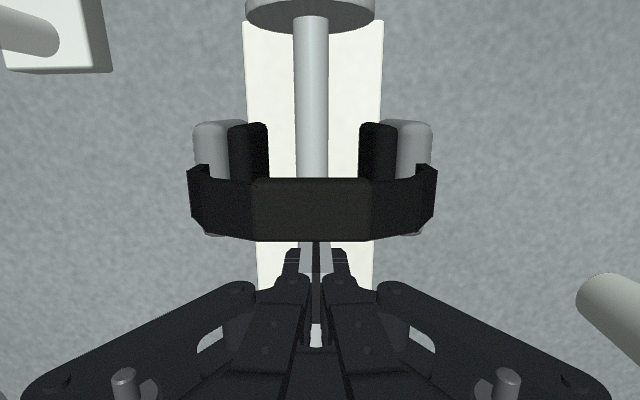

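Pushing works: the pad (col 253–372, rows 179–241) is square on the bar, and the far disc shows at the top, bar meeting it at (311,17).

Run:
```python
from h import *
c=ctrl.get_calibration("wrist")
print(onz(c,311,17,153),onz(c,311,33,173),"pad",onz(c,312,179,169),onz(c,312,241,169))
```

```text
[552.3 300.4 153. ] [550.4 290.2 173. ] pad [539.3 236.5 169. ] [533.4 208.9 169. ]
```

```bash
python3 -m pendant '[[0.0014,0.007,0,0,0,0,-1],[0.003,0.0145,0,0,0,0,-1],[0.0046,0.0225,0,0,0,0,-1],[0.0062,0.0305,0,0,0,0,-1],[0.0078,0.038,0,0,0,0,-1],[0.0091,0.0445,0,0,0,0,-1],[0.0101,0.0495,0,0,0,0,-1],[0.0109,0.053,0,0,0,0,-1]]'
python3 -m pendant '[[0.0004,0.002,0,0,0,0,-1],[0.0008,0.004,0,0,0,0,-1],[0.0012,0.006,0,0,0,0,-1],[0.0016,0.008,0,0,0,0,-1]]'
```

```text
clock: 3.25
eef_pos: [542.6, 248.1, 157.3]
tool_rot: [-3.141, 0.0, 1.361]
force: [-0.2, -1.1, 0.5]
width: -0.6
clock: 3.65
eef_pos: [544.3, 255.5, 157.3]
tool_rot: [-3.142, 0.0, 1.36]
force: [-0.2, -2.5, -0.8]
width: 0.2
```

```bash
python3 -m pendant '[[0.0004,0.002,0,0,0,0,-1],[0.0008,0.004,0,0,0,0,-1],[0.0008,0.004,0,0,0,0,-1]]'
python3 -m pendant '[[0.0004,0.002,0,0,0,0,-1],[0.0008,0.004,0,0,0,0,-1],[0.0008,0.004,0,0,0,0,-1]]'
```

```text
clock: 3.95
eef_pos: [545.1, 260.1, 157.3]
tool_rot: [3.141, -0.001, 1.361]
force: [-0.3, -0.1, 0.3]
width: -0.3
clock: 4.25
eef_pos: [545.6, 261.6, 157.3]
tool_rot: [-3.141, 0.003, 1.36]
force: [-1.5, -3.2, 2.7]
width: 0.3
```

```bash
python3 -m pendant '[[0.0004,0.002,0,0,0,0,-1],[0.0004,0.002,0,0,0,0,-1],[0.0004,0.002,0,0,0,0,-1]]'
python3 - <<'E'
from h import *
print(ctrl.read_state()["force"])
a=snap("wrist","g0.png")[1]; b=snap("scene","g1.png")[1][150:300,300:440]
cv2.imwrite("pics/g.png",np.vstack([a[:270,140:500],cv2.resize(b,(360,386-57),interpolation=2)]))
E
```

```text
clock: 4.55
eef_pos: [545.6, 261.6, 157.3]
tool_rot: [-3.14, 0.006, 1.359]
force: [-2.9, -8.3, 4.8]
width: -0.3
[-2.89557823 -8.2523594   4.84906743]
```

View pics/g.png

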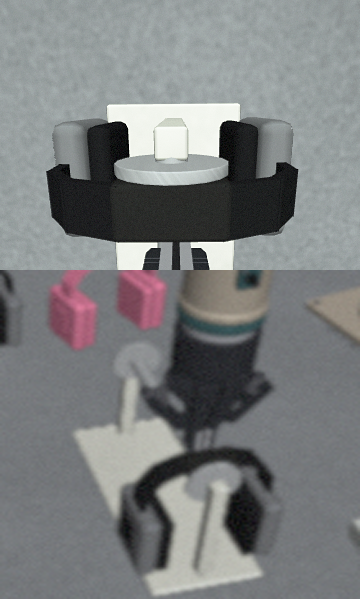

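The bar contact is firm: force rose to 8 N with no motion and both views show the band on the far disc. Back off, rise and go over the loose pair, turning -1.5 rad.

```bash
python3 -m pendant '[[-0.003,-0.015,0,0,0,0,-1],[-0.005,-0.025,0.01,0,0,0,-1],[-0.005,-0.025,0.05,0,0,0,-1],[-0.005,-0.03,0.095,0,0,0,-1],[-0.005,-0.07,0.105,0,0,-0.15,-1],[-0.005,-0.115,0.105,0,0,-0.3,-0.5],[-0.005,-0.16,0.105,0,0,-0.45,0],[-0.005,-0.205,0.105,0,0,-0.6,0.5]]'
python3 -m pendant '[[0,-0.045,0,0,0,-0.15,1],[0,-0.09,0,0,0,-0.3,1],[0,-0.135,0,0,0,-0.45,1],[-0.01,-0.18,0,0,0,-0.6,1],[-0.01,-0.225,0,0,0,-0.75,1],[-0.01,-0.27,0,0,0,-0.9,1],[-0.01,-0.27,0,0,0,-0.92,1],[-0.01,-0.27,0,0,0,-0.92,1]]'
python3 - <<'E'
from h import *
print(ctrl.read_state()["qpos"].round(2))
c,_=snap("wrist","i.png"); print(proj(c,[590,-216,145]))
E
```

```text
clock: 5.45
eef_pos: [541.2, 58.9, 263.6]
tool_rot: [3.141, -0.003, 0.755]
force: [0.7, -0.1, -0.1]
width: 43.4
clock: 6.25
eef_pos: [530.9, -210.6, 262.9]
tool_rot: [-3.141, -0.001, -0.162]
force: [-0.3, 0.4, -0.6]
width: 85.4
[-0.02  0.53  0.55  1.72 -0.32  0.99 -1.09]
[309.1 123.3]
```

View pics/i.png

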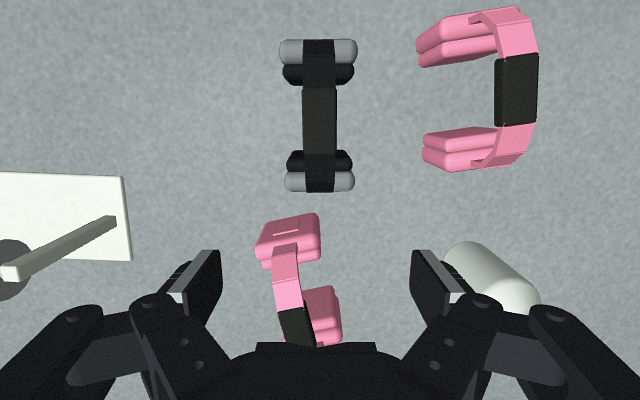

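Wrist view: grey pair's pad centred at (319.5,120), cols 302–336, rows 87–153, aligned with the tool; pinks at both sides, outside finger span.

Run:
```python
from h import *
c=ctrl.get_calibration("wrist");e=ctrl.read_state()["eef_pos"]
p=onz(c,319.5,120,145);print(p,p-e, onz(c,319,87,145)-onz(c,319,153,145),onz(c,302,120,145)-onz(c,336,120,145), proj(c,[e[0],e[1],145]))
```

```text
[ 591.6 -222.6  145. ] [  60.29701632  -13.71263226 -117.61712893] [50.5 -7.9  0. ] [ 4.3 26.8  0. ] [314.5 194.7]
```

```bash
python3 -m pendant '[[0.03,-0.007,0,0,0,0,0.3],[0.06,-0.0137,-0.02,0,0,0,0.3],[0.06,-0.0137,-0.06,0,0,0,0.3],[0.06,-0.0137,-0.09,0,0,0,0.3],[0.06,-0.0137,-0.115,0,0,0,0.3],[0.06,-0.0137,-0.131,0,0,0,0.3],[0.06,-0.0137,-0.131,0,0,0,0.3]]'
python3 -m pendant '[[0,0,0,0,0,0,-1],[0,0,0,0,0,0,-1],[0,0,0,0,0,0,-1],[0,0,0,0,0,0,-1],[0,0,0,0,0,0,-1],[0,0,0,0,0,0,-1]]'
python3 -m pendant '[[0,0,0.01,0,0,0,-1],[0,0,0.03,0,0,0,-1],[0,0,0.06,0,0,0,-1],[0,0,0.1,0,0,0,-1],[0,0,0.14,0,0,0,-1],[0,0,0.18,0,0,0,-1],[0,0,0.2,0,0,0,-1],[0,0,0.2,0,0,0,-1]]'
python3 - <<'E'
from h import *
snap("side","j.png",(220,60,440,300),2.4)
E
```

```text
clock: 7.0
eef_pos: [590.2, -219.8, 129.0]
tool_rot: [-3.139, 0.005, -0.156]
force: [-0.7, 0.3, -0.6]
width: 55.3
clock: 7.6
eef_pos: [592.2, -223.7, 132.9]
tool_rot: [3.141, -0.003, -0.159]
force: [-1.1, -0.7, 6.2]
width: 26.4
clock: 8.4
eef_pos: [592.3, -224.1, 334.9]
tool_rot: [3.14, -0.006, -0.159]
force: [0.1, 0.2, -2.7]
width: 26.0
```

View pics/j.png

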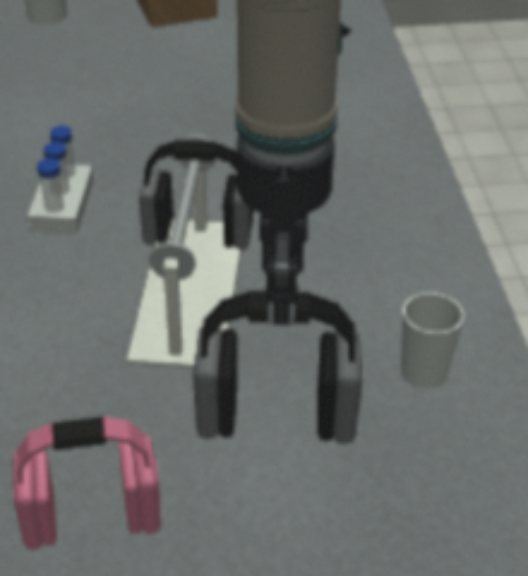

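The grasp is good: the pair hangs level and square at (282,300), the hung pair stays on its far disc, and the bystanders and pinks are untouched. Carry it over the free bar.

```bash
python3 -m pendant '[[-0.005,0.02,0,0,0,0,-1],[-0.012,0.05,0,0,0,0,-1],[-0.02,0.085,0,0,0,-0.01,-1],[-0.03,0.125,0,0,0,-0.02,-1],[-0.038,0.165,0,0,0,-0.03,-1],[-0.044,0.205,0,0,0,-0.046,-1],[-0.05,0.245,0,0,0,-0.046,-1],[-0.056,0.285,0,0,0,-0.046,-1]]'
python3 -m pendant '[[-0.005,0.035,0,0,0,0,-1],[-0.008,0.065,0,0,0,0,-1],[-0.01,0.085,0,0,0,0,-1],[-0.011,0.098,0,0,0,0,-1],[-0.011,0.105,0,0,0,0,-1],[-0.011,0.105,0,0,0,0,-1],[-0.011,0.105,0,0,0,0,-1]]'
python3 -m pendant '[[0,0,-0.02,0,0,0,-1],[0,0,-0.05,0,0,0,-1],[0,0,-0.08,0,0,0,-1],[0,0,-0.11,0,0,0,-1],[0,0,-0.135,0,0,0,-1],[0,0,-0.15,0,0,0,-1],[0,0,-0.158,0,0,0,-1],[0,0,-0.158,0,0,0,-1]]'
python3 - <<'E'
from h import *
a=snap("scene","k0.png")[1][150:300,300:440];b=snap("side","k1.png")[1][100:220,240:360]
print(ctrl.read_state()["force"])
cv2.imwrite("pics/k.png",np.hstack([cv2.resize(a,(400,428),interpolation=2),cv2.resize(b,(400,428),interpolation=2)]))
E
```

```text
clock: 9.25
eef_pos: [533.1, 63.6, 329.1]
tool_rot: [3.14, 0.004, -0.205]
force: [1.0, 0.1, -2.3]
width: 26.2
clock: 9.95
eef_pos: [524.3, 165.3, 331.0]
tool_rot: [3.14, 0.0, -0.207]
force: [-0.1, 0.1, -2.8]
width: 26.2
clock: 10.75
eef_pos: [524.0, 165.6, 172.7]
tool_rot: [3.14, 0.001, -0.207]
force: [-0.7, 0.2, -2.1]
width: 26.0
[ 0.5036929   1.07360319 -2.21676457]
```

View pics/k.png

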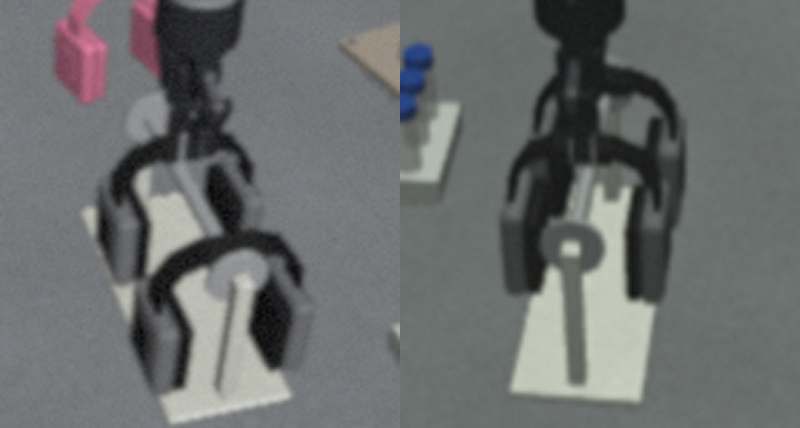

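Pair straddles the bar, ~15 mm above it, clear of the other pair and disc. Lower gently.

```bash
python3 -m pendant '[[0.001,0,-0.004,0,0,0,-1],[0.001,0,-0.008,0,0,0,-1],[0.001,0,-0.012,0,0,0,-1],[0.001,0,-0.012,0,0,0,-1]]'
python3 -m pendant '[[0,0,-0.002,0,0,0,-1],[0,0,-0.003,0,0,0,-1],[0,0,-0.003,0,0,0,-1]]'
python3 -m pendant '[[0,0,-0.0015,0,0,0,-1],[0,0,-0.0015,0,0,0,-1]]'
```

```text
clock: 11.25
eef_pos: [524.7, 166.8, 160.8]
tool_rot: [3.141, 0.001, -0.205]
force: [-0.2, 0.2, -2.2]
width: 26.2
clock: 11.55
eef_pos: [525.1, 166.8, 158.2]
tool_rot: [3.141, 0.0, -0.205]
force: [0.0, -0.7, -2.1]
width: 26.1
clock: 11.75
eef_pos: [525.4, 166.9, 156.9]
tool_rot: [-3.141, -0.0, -0.205]
force: [0.0, -0.2, -2.6]
width: 26.5
```

```bash
python3 -m pendant '[[0,0,-0.0015,0,0,0,-1],[0,0,-0.0015,0,0,0,-1]]'
python3 -m pendant '[[0,0,-0.0015,0,0,0,-1],[0,0,-0.0015,0,0,0,-1]]'
```

```text
clock: 11.95
eef_pos: [525.5, 166.9, 156.7]
tool_rot: [-3.14, -0.0, -0.205]
force: [-3.6, -0.6, 8.7]
width: 26.2
clock: 12.15
eef_pos: [525.5, 166.9, 156.6]
tool_rot: [-3.139, -0.001, -0.206]
force: [-6.1, -0.5, 19.9]
width: 26.5
```

```bash
python3 -m pendant '[[0,0,0.0025,0,0,0,-1],[0,0,0.0025,0,0,0,-0.7],[0,0,0.0025,0,0,0,-0.3],[0,0,0.0025,0,0,0,0],[0,0,0.0025,0,0,0,0.2],[0,0,0.0025,0,0,0,0.2],[0,0,0.0025,0,0,0,0.2]]'
python3 -m pendant '[[0,0,0.01,0,0,0,0.2],[0,0,0.03,0,0,0,0.2],[0,0,0.06,0,0,0,0.2],[0,0,0.1,0,0,0,0.2],[0,0,0.14,0,0,0,0.2],[0,-0.03,0.16,0,0,0,0.2],[0.04,-0.06,0.16,0,0,0,0.2],[0.08,-0.09,0.16,0,0,0,0.2]]'
python3 -m pendant '[[0.02,-0.04,0,0,0,0,0.2],[0.03,-0.08,0,0,0,0,0.2],[0.03,-0.12,0,0,0,0,0.2],[0.03,-0.12,0,0,0,0,0.2]]'
python3 - <<'E'
from h import *
a=snap("scene","l0.png")[1][150:300,300:440];b=snap("side","l1.png")[1][100:220,240:360]
cv2.imwrite("pics/l.png",np.hstack([cv2.resize(a,(400,428),interpolation=2),cv2.resize(b,(400,428),interpolation=2)]))
E
```

```text
clock: 12.85
eef_pos: [525.2, 166.8, 156.2]
tool_rot: [3.141, 0.0, -0.205]
force: [-0.3, 0.0, -0.3]
width: 51.0
clock: 13.65
eef_pos: [606.1, 76.8, 318.9]
tool_rot: [-3.139, -0.003, -0.203]
force: [-1.0, 0.6, 0.3]
width: 51.4
clock: 14.05
eef_pos: [634.3, -52.4, 317.5]
tool_rot: [3.136, -0.002, -0.216]
force: [-0.6, -0.2, 0.2]
width: 51.1
```

View pics/l.png

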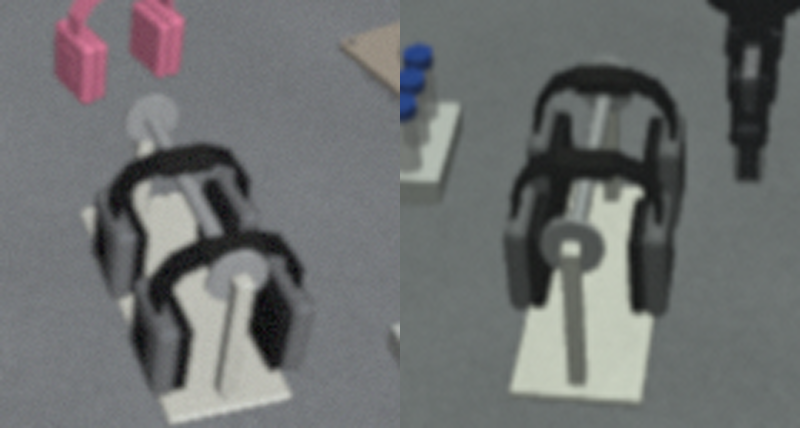

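Both pairs hang on the bar, far pair on its disc (scene crop (230,255)), new one at (180,165). I check stillness and level numerically.

```bash
python3 -m pendant '[[0,0,0,0,0,0,0.2],[0,0,0,0,0,0,0.2],[0,0,0,0,0,0,0.2],[0,0,0,0,0,0,0.2],[0,0,0,0,0,0,0.2],[0,0,0,0,0,0,0.2],[0,0,0,0,0,0,0.2],[0,0,0,0,0,0,0.2]]' >/dev/null
python3 - <<'E'
from h import *
c=ctrl.get_calibration("side")
for n,(x0,y0,x1,y1) in(("scene",(325,195,410,290)),("side",(265,115,330,200))):
    snap(n,"m_"+n+".png"); o=cv2.imread("pics/raw_l%d.png"%(n=="side")); m=cv2.imread("pics/raw_m_"+n+".png")
    print(n,"shift now vs 1s ago",cv2.phaseCorrelate(*[cv2.cvtColor(i[y0:y1,x0:x1],6).astype(np.float32) for i in(o,m)]))
s0=cv2.imread("pics/raw_g1.png");s1=cv2.imread("pics/raw_m_scene.png")
print("hung band vs at push",cv2.phaseCorrelate(*[cv2.cvtColor(i[232:290,345:410],6).astype(np.float32) for i in(s0,s1)]))
# expected near-lower outer corners of level cups (pair at 525.5,166.9, yaw -.206)
ex=np.array([.979,-.2045,0]);ey=np.array([.2045,.979,0]);P=np.array([525.5,166.9,24])
for th in(-.05,0,.05):
  print(th,[((proj(c,P+ex*sx*57*np.cos(th)+[0,0,sx*57*th]-ey*37)-[240,100])*[400/120,428/120]).round(0).tolist() for sx in(-1,1)])
E
```

```text
scene shift now vs 1s ago ((0.011355067293777665, -0.009581241982168365), 1.0514887584580315)
side shift now vs 1s ago ((0.030059849415657425, 0.017338687693815302), 0.9908072016857289)
hung band vs at push ((-0.1647471981260651, 0.15010087326534816), 0.8655904231248078)
-0.05 [[126.0, 310.0], [248.0, 323.0]]
0 [[126.0, 312.0], [248.0, 321.0]]
0.05 [[127.0, 314.0], [248.0, 318.0]]
```

```bash
python3 -c "
from cell import ctrl
print(ctrl.read_state()['clock'],ctrl.finish_job())"
```

```text
the job is handed in; nothing more can be done
15.05 None
```

The job is handed in at 15 s of the 61 s allowed. The first pair rests against the far (+y) disc, and the loose grey pair hangs over the free part of the bar with one cup on each side.

- **First pair:** I pushed it along the bar with shut fingers, never lifting it. At the disc the force rose to about 8 N and it stopped moving. At the end it matched its pushed position in the scene view to about 0.2 px.
- **Second pair:** I gripped it by the headband pad, carried it over, lowered it until it touched the bar (up to about 20 N) and released it. In the side view its cups are level to within roughly 0.04 rad (2–3°), which is about as fine as the pixels can show. Over the last second it moved no more than 0.03 px.
- **Other things:** The gripper is well clear of everything. I never touched the beaker, bottle, tube block or pink look-alikes. I saw them only in passing and did not measure them again at the end.
- **Disagreement:** Two measurements of the bar's sideways position differed by about 2 mm. I placed the pair between the two.

No check failed.

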